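# Get the small brake piston out from behind the supplies for measuring

### The job

Take the bottle, the tin and the carton out of the parts tray and stand all three on the black rubber mat, then fetch the smaller of the two brake pistons from behind them and stand it upright in the middle of the round steel disc of the measuring plate. With the piston there, put the bottle, the tin and the carton back, each upright exactly where it stood in the tray at the start. Leave the larger piston and the bearing ring where they are and knock nothing over.

Things in the scene. Friction and masses are not known exactly. Their poses are not given: they have to be found in the camera images.
- bottle: Golden-amber round fluid bottle with a black cap, standing in the front row of the tray, about 0.32 kg. Body 56 mm diameter and straight up to 84 mm, shoulder narrowing to a neck at 98 mm, cap 31 mm diameter, 115 mm high in all. Origin: centre of its underside, z up.
- tin: Round tin with a paper band and a flat lid, standing in the front row, about 0.38 kg. 58 mm diameter, 100 mm high, straight sides. Origin: centre of its underside, z up.
- carton: Upright brown cardboard parts carton in the front row, rigid, about 0.40 kg. 46 mm along its own x, 66 mm along its own y, 100 mm high. Origin: centre of its underside, z up.
- piston: The smaller brake piston: a plain steel cup standing in the back row with its open end up, 0.14 kg. 34 mm outside diameter, 24 mm inside, 45 mm high. Origin: centre of its underside, z up.
- big_piston: The larger brake piston, the same steel cup but 50 mm outside diameter, 45 mm high, in the back row. To be left where it is. Origin: centre of its underside, z up.
- bearing: Flat steel bearing ring, 44 mm outside and 22 mm inside diameter, 14 mm high, lying in the back row. To be left where it is. Origin: centre of its underside, z up.
- tray: Fixed blue-painted steel parts tray, 170 mm along its own x by 300 mm along its own y; floor 4 mm thick, rim all round 16 mm high and 4 mm thick. Origin: centre of its underside, x pointing away from the robot. Bottle, tin and carton stand in a front row (tray x about -34 mm, 90 mm apart along y, in any order); the pistons and the ring stand in a back row (tray x about +30 mm, 90 mm apart, in any order).
- mat: Fixed flat black rubber mat on one side of the tray (left or right), 250 mm along its own x, 170 mm along its own y, 4 mm thick. Origin: centre of its underside.
- anvil (a point): Centre of the top face of the round steel disc (70 mm diameter, top 40 mm above the bench) on the dark stone measuring plate, on the other side of the tray from the mat. A black gauge foot, 50 mm high, with a thin post and a dial (top about 165 mm above the bench) stands on the plate, its near side about 85 mm from the disc's centre along the plate's +x (away from the robot). The plate is fixed; axes are those of the plate, z up.

How it is judged:
By the outcome, as a careful person would: the job done as asked, in the order asked, and still so for the second after the job is handed in, with the robot touching nothing.
It also fails if it takes over 147 s, if anything falls off the work surface, if the arm or the gripper's body presses on something with over 40 N, if the wrist force passes 120 N, or if a joint passes its speed limit or range.

### The arm

A 7-joint arm with a two-finger parallel gripper is mounted at the origin on the work surface. World frame = base frame: x ahead of the robot, y to its left, z up, the work surface at z = 0. Lengths are in m, angles in rad, forces in N, time in s.
With the tool pointing down it reaches from about 0.4 to 0.85 m from the base axis. Payload 10.4 kg.
Tool frame: the origin (TCP) lies on the centre line of the jaws, within the pads' length; the fingertips stand 14 mm ahead of it and the grasp point (between the pads) lies 5 mm behind it (manip.tip_reach is the distance from the TCP to the fingertips, in m); z points along the fingers, y is the line along which they close (so a half turn about z gives the same grasp; the last joint's range is limited). The gripper opens to 85 mm and grips with 20 to 120 N. Pads are 22 mm wide; open, the fingers measure 114 mm over their backs; the gripper's body (76 mm by 85 mm) begins 54 mm behind the grasp point. The pads swing forward as they close: fully open they stand 13 mm farther back than shut.
Start: joints at [1.314, 0.332, -0.065, 1.46, 0.022, 1.35, -0.088], TCP at [0.145, -0.608, 0.245] pointing down, gripper open.
Joint ranges: [-2.6, 2.6], [-0.5, 2.12], [-1.47, 1.34], [0.16, 2.42], [-1.27, 4.41], [0.06, 2.06], [-2.6, 2.6]. Speed limits (rad/s): [2.22, 2.22, 2.79, 2.79, 3.14, 3.14, 3.14].

### API

Orientations are given as a unit quaternion [x, y, z, w].
In Python, from workcell import manip gives the robot as it stands.
- The arm moves only by the shell command python3 -m pendant 'ROWS' [FORCE]. ROWS is JSON, a list of rows, each a list of 7 numbers: the shift along the tool's x, y, z in units of 50 mm (1.0 is 50 mm), then the turn, a rotation vector about the tool's x, y, z in units of 8 degrees (1.0 is 8 degrees), then the opening, from -1 (shut) to 1 (fully open), so that 0 is half open. In form: [[dx, dy, dz, ax, ay, az, jaw], ...]. A call has exactly 10 rows; each row is the pose to reach, as a shift and turn from the pose commanded when the call began, along the tool's axes at that moment; what a row does not reach only later rows make up. A row lasts 1/8 s, in which the tool goes at most 62.5 mm and 10.7 degrees, less where a joint would pass 70% of its speed; a pose out of reach is approached as far as the arm can. A call with a gripper value outside its range is refused whole. The fingers move at their own pace and stop on an object; FORCE is the grip in N (left out, the last holds). Time passes only in rows, so rows that repeat a pose let the fingers close, or fill a call up. It gives the time, the measured TCP pose, the force, the opening and the grip force at its end, in the units of the state.
- manip.get_obs(): the state, without advancing time (a new reading comes with each control period).
- manip.camera(name): name is "scene" or "top" or "wrist"; returns (picture, depth): 384x512x3 uint8, red, green, blue; 384x512 float32, m along the optical axis (not along the pixel's ray), 0 where there is no reading.
- manip.get_calibration(name): a dict with "fx", "fy", "cx", "cy" (pixels), "xyz" and "orientation" of the camera in the world. Camera axes: x right, y up, looking along -z (the intrinsics and any distortion apply to the point x, -y, -z); pixel columns grow to the right and rows downward; lengths in m; the calibration is good to about 2 mm. A picture is of the moment at which its call begins: read the wrist's pose just before it. get_calibration takes no time and is no camera call; for the wrist camera it gives the pose at the moment of the call.
- manip.hand_in(): hands the job in; it is judged then, once.
Trained networks look in the newest picture that a camera, given by its name, has taken for a name from the list of things; names that differ only in an ending like _2 or _b are one class to them, and where a whole thing is asked for, a point or a joint stands for the part that bears it (a point fixed in the world has none). Each returns a list of dicts, best first, with "p" (0 to 1); they miss things now and then, are a little off and sometimes report something else, mostly with a low value. They report only what shows in the picture. A call takes as long as a camera call.
- manip.find_in(thing, camera): "box" ([left, top, right, bottom] in pixels, round what is visible of it).
- manip.trace(thing, camera): "pixels" (384x512 bool, what is visible of it) and "box" ([left, top, right, bottom] in pixels, round what is visible of it).
- manip.tip_of(thing, camera): "pixel" ([column, row] in pixels: a listed point, or the origin of a listed thing).
The state is a dict: "clock": time; "joint_pos": joint angles; "joint_velocities": joint speeds; "tau": joint torques, N m; "position": TCP position; "ee_rot": TCP orientation; "ft_force": force on the tool from outside, world axes, zero at the start; "torque": the same for the moment, N m; "grip_width": opening from 0.0 (shut) to 1.0 (fully open); "grasp_force": force on a finger pad.
Only numpy, scipy, OpenCV 4.12 (cv2) and the standard library are available. Lean on these libraries where they do the work, as an engineer would, in place of code of your own. Each camera call takes 0.05 s, during which the arm holds its last target. There are 200 camera calls.

## Working session

There is one attempt and no reset: what is moved stays moved. The work goes in short steps, Python scripts to look and compute and a shell command to move; the robot and the scene stay as the last step left them, time stands still between calls to the robot, and variables do not carry over. Pictures are saved under pics/ and viewed, at most 14 in all, crops included, and the job is handed in when it is done.

```bash
ls; mkdir -p pics; cat > h.py <<'E'
import numpy as np, cv2
from scipy.spatial.transform import Rotation as R
from workcell import manip
def pts(name, depth, mask=None):
    c=manip.get_calibration(name); v,u=np.nonzero((depth>0)&(mask if mask is not None else True)); d=depth[v,u]
    p=np.c_[(u-c["cx"])/c["fx"]*d, -(v-c["cy"])/c["fy"]*d, -d]
    return R.from_quat(c["orientation"]).apply(p)+c["xyz"], u, v
def proj(name,P):
    c=manip.get_calibration(name); p=R.from_quat(c["orientation"]).inv().apply(np.array(P)-c["xyz"])
    return np.c_[c["cx"]+c["fx"]*p[:,0]/-p[:,2], c["cy"]-c["fy"]*p[:,1]/-p[:,2]]
E
python3 - <<'E'
from h import *
o=manip.get_obs(); print(o["clock"],o["position"],o["ee_rot"],R.from_quat(o["ee_rot"]).as_matrix().round(3),o["grip_width"])
for n in("top","scene"):
    c=manip.get_calibration(n); print(n,c)
    im,d=manip.camera(n); cv2.imwrite(f"pics/{n}0.png",im[...,::-1]); np.save(f"d_{n}.npy",d)
    if n=="top":
        for t in("bottle","tin","carton","piston","big_piston","bearing","tray","mat"):
            for r in manip.trace(t,n)[:2]:
                P,u,v=pts(n,d,r["pixels"]); z=P[:,2]; hi=P[z>np.percentile(z,95)-.004]
                rc=cv2.minAreaRect((hi[:,:2]*1000).astype(np.float32))
                print(t,round(r["p"],2),r["box"],"ztop",np.percentile(z,95).round(4),"rect",np.round(rc[0],1),np.round(rc[1],1),round(rc[2],1))
        for r in manip.tip_of("anvil",n)[:2]: print("anvil",r, [pts(n,d,np.eye(1)) if 0 else None])
E
```

```text
pics
0.0 [ 0.14468995 -0.60764891  0.24451042] [ 9.93175931e-01  1.16623560e-01 -1.21228153e-04 -7.07574463e-04] [[ 0.973  0.232 -0.   ]
 [ 0.232 -0.973  0.001]
 [-0.    -0.001 -1.   ]] 1.001436292083843
top {'fx': 348.158389582894, 'fy': 348.158389582894, 'cx': 257.8905047762215, 'cy': 190.77877558906988, 'xyz': array([ 0.43559115, -0.00108329,  0.86961157]), 'orientation': array([-0.03857283,  0.0527748 ,  0.71234259, -0.69878107])}
bottle 0.72 [269.5, 200.4, 296.2, 222.0] ztop 0.1212 rect [489.1 -67.3] [28.3 28.1] 88.9
tin 0.77 [229.3, 200.3, 257.1, 228.4] ztop 0.107 rect [485.4  17.3] [50.5 55. ] 89.1
carton 0.65 [180.0, 202.1, 219.3, 228.8] ztop 0.1068 rect [481.  114.8] [66.4 45.9] 85.0
piston 0.67 [196.3, 183.0, 209.9, 196.4] ztop 0.0513 rect [547.6 110.2] [31.1 31.7] 87.3
big_piston 0.79 [267.1, 174.3, 289.0, 196.2] ztop 0.0515 rect [556.3 -68.2] [45.6 46.2] 88.6
bearing 0.55 [232.0, 180.1, 247.4, 201.0] ztop 0.0208 rect [547.6  23.5] [38.8 38.5] 44.5
bearing 0.32 [70.9, 119.4, 141.9, 236.5] ztop 0.1461 rect [647.  306.8] [23.9 91.4] 89.2
tray 0.76 [177.7, 163.2, 305.7, 240.0] ztop 0.0174 rect [520.2  22.7] [170.1 300.6] 3.2
mat 0.96 [352.9, 144.5, 439.4, 249.7] ztop 0.0076 rect [ 526.8 -364.9] [249.7 171.8] 9.3
anvil {'pixel': [104.7, 208.7], 'p': 0.7} [None]
scene {'fx': 461.0130337287229, 'fy': 461.0130337287229, 'cx': 259.11709403856514, 'cy': 197.64770306197244, 'xyz': array([1.22745108, 0.47575414, 0.58684751]), 'orientation': array([0.2301634 , 0.4286864 , 0.7655771 , 0.42088536])}
```

View pics/top0.png

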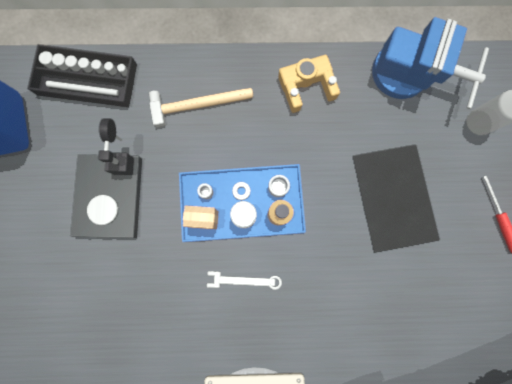

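View pics/scene0.png

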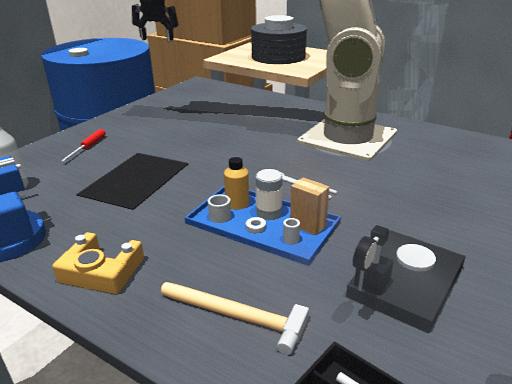

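```bash
python3 - <<'E'
from h import *
d=np.load("d_top.npy"); P,u,v=pts("top",d)
# anvil: points at 40mm near pixel
s=(np.abs(u-104.7)<25)&(np.abs(v-208.7)<22); q=P[s]
h,e=np.histogram(q[:,2],bins=np.arange(0,.18,.004)); print([(round(a,3),b) for a,b in zip(e,h) if b>5])
a=q[(q[:,2]>.037)&(q[:,2]<.05)]; rc=cv2.minAreaRect((a[:,:2]*1000).astype(np.float32)); print("disc",rc,a[:,2].mean(),cv2.minEnclosingCircle((a[:,:2]*1000).astype(np.float32)))
s=(u<175)&(v>100)&(v<260)&(P[:,2]>.045); g=P[s]
for lo,hi in((.045,.065),(.065,.12),(.12,.2)):
    k=g[(g[:,2]>lo)&(g[:,2]<hi)]; 
    if len(k): print(lo,hi,len(k),k.min(0).round(3),k.max(0).round(3))
b=P[(u>310)&(u<345)&(v>150)&(v<240)]; print("bench z",np.median(b[:,2]))
s=(u<176)&(v>100)&(v<260)&(P[:,2]>.01)&(P[:,2]<.037);k=P[s];print("plate",cv2.minAreaRect((k[:,:2]*1000).astype(np.float32)),np.median(k[:,2]))
E
```

```text
[(np.float64(0.024), np.int64(58)), (np.float64(0.028), np.int64(1182)), (np.float64(0.032), np.int64(254)), (np.float64(0.036), np.int64(259)), (np.float64(0.04), np.int64(437))]
disc ((506.7078857421875, 352.269775390625), (68.85450744628906, 66.64801788330078), 88.64324188232422) 0.04052838546905029 ((506.3193359375, 352.4413146972656), 34.995670318603516)
0.045 0.065 380 [0.589 0.282 0.045] [0.774 0.594 0.065]
0.065 0.12 1022 [0.589 0.282 0.065] [0.764 0.582 0.12 ]
0.12 0.2 549 [0.601 0.295 0.12 ] [0.694 0.319 0.164]
bench z 0.0009299395013952494
plate ((616.6880493164062, 402.9903259277344), (422.4873352050781, 345.96453857421875), 87.50983428955078) 0.03007577776729775
```

Top view: the front row is the carton (199,217), tin (243,214) and bottle (281,212), left to right. The small piston is at (205,191), behind the carton. The mat is on the right at (395,198) and the disc on the left at (102,210). These match the network detections and the scene view. Next I'll move above the tray for a wrist look.

```bash
cat >> h.py <<'E'
def go(xyz, yaw=None, frm=None):
    """print row entries for a tool-down pose; yaw = world angle (deg) of tool x"""
    o=manip.get_obs(); p,q=frm or (o["position"],o["ee_rot"]); r=R.from_quat(q)
    d=r.inv().apply(np.array(xyz)-p)/.05
    w=np.zeros(3)
    if yaw is not None:
        c,s=np.cos(np.radians(yaw)),np.sin(np.radians(yaw)); t=R.from_matrix(np.array([[c,s,0],[s,-c,0],[0,0,-1]]).T)
        w=np.degrees((r.inv()*t).as_rotvec())/8
    print("row",np.round(d,3),np.round(w,3))
E
python3 -c "
from h import *
go((.485,.02,.33),93.2)"
```

```text
row [  9.529 -10.642  -1.694] [ 0.     0.    -9.976]
```

```bash
python3 -m pendant '[[1,-1.1,-0.2,0,0,-1,1],[2,-2.2,-0.4,0,0,-2,1],[3,-3.3,-0.6,0,0,-3,1],[4,-4.4,-0.8,0,0,-4.2,1],[5,-5.5,-1,0,0,-5.4,1],[6,-6.7,-1.2,0,0,-6.6,1],[7.2,-8,-1.4,0,0,-7.8,1],[8.4,-9.4,-1.6,0,0,-9,1],[9.5,-10.6,-1.7,0,0,-9.98,1],[9.5,-10.6,-1.7,0,0,-9.98,1]]' 50
python3 - <<'E'
from h import *
im,d=manip.camera("wrist"); cv2.imwrite("pics/w1.png",im[...,::-1])
c=manip.get_calibration("wrist");o=manip.get_obs();print(o["position"],c["xyz"],R.from_quat(c["orientation"]).as_matrix().round(2)[:,2])
for t in("bottle","tin","carton","piston","big_piston","bearing","tray"):
    for r in manip.trace(t,"wrist")[:1]:
        P,u,v=pts("wrist",d,r["pixels"]); z=P[:,2]; hi=P[np.abs(z-np.percentile(z,95))<.004][:,:2].astype(np.float32)*1000
        rc=cv2.minAreaRect(hi); cc=cv2.minEnclosingCircle(hi)
        print(t,round(r["p"],2),r["box"],"ztop",np.percentile(z,95).round(4),np.round(rc[0],1),np.round(rc[1],1),round(rc[2],1),np.round(cc[0],1),round(cc[1],1))
E
```

```text
clock: 1.8
position: [0.4413, -0.0609, 0.3222]
ee_rot: [0.686, 0.727, 0.0, 0.001]
ft_force: [0.8, -0.5, -0.2]
grip_width: 0.995
grasp_force: 0.0
[ 0.44406394 -0.05283619  0.32321091] [0.43689215 0.0315187  0.45142024] [-0.03  0.33  0.94]
bottle 0.74 [266.8, 134.5, 309.9, 189.7] ztop 0.12 [490.7 -62.4] [29.6 30.4] 65.9 [490.3 -62.6] 15.4
tin 0.85 [267.0, 73.7, 322.9, 124.8] ztop 0.1048 [485.1  18.9] [55.1 56.3] 67.0 [484.7  18.7] 28.6
carton 0.69 [272.2, 0.1, 325.4, 52.1] ztop 0.1045 [478.2  98.4] [36.4 46.2] 85.2 [478.1  98.9] 28.5
piston 0.67 [321.1, 7.0, 362.0, 42.5] ztop 0.0485 [544.7 106.1] [32.7 32.6] 39.1 [545.1 106.1] 16.9
big_piston 0.84 [311.2, 143.0, 349.4, 183.7] ztop 0.0483 [553.7 -71.7] [46.4 48.7] 49.8 [553.6 -71.9] 24.8
bearing 0.64 [318.6, 77.8, 347.6, 113.6] ztop 0.0181 [548.6  19.4] [39.4 42.8] 8.4 [547.   19.2] 21.9
tray 0.82 [249.3, 0.7, 383.2, 197.4] ztop 0.0147 [520.1   2.2] [169.7 268.1] 3.1 [519.7   2.6] 157.4
```

View pics/w1.png

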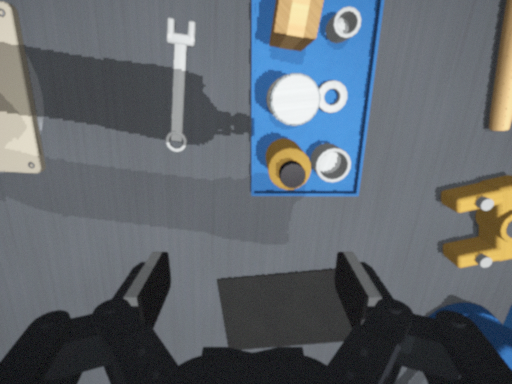

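The wrist view shows the carton (298,20), tin (294,99) and bottle (290,162) in front. The piston (345,22), bearing (332,96) and big piston (331,162) are behind. The arm was still moving when this was taken, so I'll move over the bottle and look again once it settles.

```bash
cat > look.py <<'E'
import sys
from h import *
def see(n,ts,save=None):
    c0=manip.get_calibration(n)["xyz"]; im,d=manip.camera(n); c1=manip.get_calibration(n)["xyz"]
    if n=="wrist": print("drift mm",np.round((c1-c0)*1000,1))
    if save: cv2.imwrite(save,im[...,::-1])
    for t in ts:
        for r in manip.trace(t,n)[:1]:
            P,u,v=pts(n,d,r["pixels"]); z=P[:,2]; hi=P[np.abs(z-np.percentile(z,95))<.004][:,:2].astype(np.float32)*1000
            rc=cv2.minAreaRect(hi); cc=cv2.minEnclosingCircle(hi)
            print(t,round(r["p"],2),"ztop",np.percentile(z,95).round(4),"rect",np.round(rc[0],1),np.round(rc[1],1),round(rc[2],1),"circ",np.round(cc[0],1),round(cc[1],1))
if __name__=="__main__": see(sys.argv[1],sys.argv[2].split(","),sys.argv[3] if len(sys.argv)>3 else None)
E
python3 -c "
from h import *
go((.489,-.03,.25),93.2)"
```

```text
row [0.631 1.011 1.429] [-0.002  0.002 -0.013]
```

```bash
python3 -m pendant '[[0.3,0.5,0.7,0,0,0,1],[0.5,0.9,1.2,0,0,0,1],[0.6,1,1.4,0,0,0,1],[0.6,1,1.4,0,0,0,1],[0.6,1,1.4,0,0,0,1],[0.6,1,1.4,0,0,0,1],[0.6,1,1.4,0,0,0,0.6],[0.6,1,1.4,0,0,0,0.6],[0.6,1,1.4,0,0,0,0.6],[0.6,1,1.4,0,0,0,0.6]]'
python3 look.py wrist bottle,tin,carton,piston,tray,big_piston,bearing
python3 -c "
from h import *
go((.489,-.066,.078),93.2)"
```

```text
clock: 3.45
position: [0.4889, -0.0301, 0.2516]
ee_rot: [0.687, 0.727, -0.0, 0.0]
ft_force: [-0.2, 0.3, 0.1]
grip_width: 0.799
grasp_force: 0.0
drift mm [ 0.  0. -0.]
bottle 0.68 ztop 0.1192 rect [488.7 -67.3] [29.8 29.3] 2.4 circ [488.5 -67.6] 15.3
tin 0.74 ztop 0.1047 rect [484.9  17.4] [55.7 56.5] 35.6 circ [484.8  17.3] 28.6
carton 0.91 ztop 0.1048 rect [479.3 104.8] [46.9 46. ] 84.7 circ [479.5 105.2] 32.2
piston 0.71 ztop 0.0493 rect [546.1 109.1] [33.1 32.5] 46.3 circ [545.9 109.1] 16.8
tray 0.79 ztop 0.0156 rect [520.2  10.6] [170.7 278.8] 3.2 circ [520.2  10.6] 161.8
big_piston 0.61 ztop 0.0493 rect [555.7 -68.2] [48.6 48.8] 27.5 circ [555.5 -68.7] 25.0
bearing 0.95 ztop 0.0187 rect [547.9  22.5] [41.6 43.2] 7.1 circ [548.3  22.8] 22.0
row [-0.716 -0.038  3.472] [-0.     0.     0.004]
```

```bash
python3 -m pendant '[[-0.74,-0.04,0.2,0,0,0,0.6],[-0.74,-0.04,1,0,0,0,0.6],[-0.74,-0.04,2,0,0,0,0.6],[-0.74,-0.04,2.9,0,0,0,0.6],[-0.74,-0.04,3.5,0,0,0,0.6],[-0.74,-0.04,3.58,0,0,0,0.6],[-0.74,-0.04,3.58,0,0,0,0.6],[-0.74,-0.04,3.58,0,0,0,-1],[-0.74,-0.04,3.58,0,0,0,-1],[-0.74,-0.04,3.58,0,0,0,-1]]' 50
python3 -c "
from h import *
for s,t in((-80,-40),(0,40),(80,-40)):
    a=np.radians(9.3);print(526.8+s*np.cos(a)-t*np.sin(a),-364.9+s*np.sin(a)+t*np.cos(a))
go((.489,-.067,.25))"
```

```text
clock: 5.1
position: [0.49, -0.0673, 0.0744]
ee_rot: [0.687, 0.727, 0.0, 0.001]
ft_force: [-2.5, 0.4, 7.6]
grip_width: 0.64
grasp_force: 51.8
454.3156955315898 -417.3025343445412
520.3358471558655 -325.42577134372766
612.212610156679 -391.4459229680034
row [ 3.000e-03 -1.100e-02 -3.511e+00] [0. 0. 0.]
```

```bash
python3 -m pendant '[[0,0,-0.6,0,0,0,-1],[0,0,-1.4,0,0,0,-1],[0,0,-2,0,0,0,-1],[-0.6,0.2,-2,0,0,0,-1],[-1.6,0.5,-2,0,0,0,-1],[-2.6,0.8,-2,0,0,0,-1],[-3.6,1.1,-2,0,0,0,-1],[-4.6,1.4,-2,0,0,0,-1],[-5.6,1.75,-2,0,0,0,-1],[-6.3,2,-2,0,0,0,-1]]'
python3 -c "
from h import *
print(manip.get_obs()['grip_width']);go((.612,-.391,.076),93.2)"
```

```text
clock: 6.35
position: [0.6067, -0.379, 0.1734]
ee_rot: [0.688, 0.726, -0.0, 0.001]
ft_force: [-0.1, 0.2, -1.8]
grip_width: 0.635
grasp_force: 54.2
0.6354264915655377
row [-0.244  0.093  1.947] [ 0.004  0.008 -0.011]
```

```bash
python3 -m pendant '[[-0.3,0.07,0.4,0,0,0,-1],[-0.3,0.07,1,0,0,0,-1],[-0.3,0.07,1.6,0,0,0,-1],[-0.3,0.07,1.9,0,0,0,-1],[-0.3,0.07,1.97,0,0,0,-1],[-0.3,0.07,1.97,0,0,0,-1],[-0.3,0.07,1.97,0,0,0,0.75],[-0.3,0.07,1.97,0,0,0,0.75],[-0.3,0.07,1.97,0,0,0,0.75],[-0.3,0.07,1.97,0,0,0,0.75]]'
python3 -c "
from h import *
go((.4849,.0174,.25),93.2)"
```

```text
clock: 7.6
position: [0.611, -0.3908, 0.0743]
ee_rot: [0.687, 0.727, 0.0, 0.0]
ft_force: [-0.9, 0.6, 0.7]
grip_width: 0.879
grasp_force: 0.0
row [ 8.293 -2.057 -3.516] [0.001 0.001 0.005]
```

```bash
python3 -m pendant '[[0,0,-0.9,0,0,0,0.75],[0,0,-1.8,0,0,0,0.75],[0.6,-0.2,-2.4,0,0,0,0.75],[1.7,-0.45,-2.6,0,0,0,0.75],[2.8,-0.7,-2.6,0,0,0,0.75],[3.9,-1,-2.6,0,0,0,0.75],[5,-1.25,-2.6,0,0,0,0.75],[6.1,-1.5,-2.6,0,0,0,0.75],[7.2,-1.8,-2.6,0,0,0,0.75],[8.2,-2.05,-2.6,0,0,0,0.75]]'
python3 -m pendant '[[0.1,0,0,0,0,0,0.7],[0.1,0,0,0,0,0,0.7],[0.1,0,0,0,0,0,0.7],[0.1,0,0,0,0,0,0.7],[0.1,0,0,0,0,0,0.7],[0.1,0,0.6,0,0,0,0.7],[0.1,0,0.6,0,0,0,0.7],[0.1,0,0.6,0,0,0,0.7],[0.1,0,0.6,0,0,0,0.7],[0.1,0,0.6,0,0,0,0.7]]'
python3 look.py top bottle,tin,carton,piston pics/t2.png
python3 -c "
from h import *
go((.4852,.0174,.069),93.2)"
```

```text
clock: 8.85
position: [0.4847, 0.0147, 0.2044]
ee_rot: [0.687, 0.727, -0.0, 0.0]
ft_force: [1.4, 1.0, 0.9]
grip_width: 0.874
grasp_force: 0.0
clock: 10.1
position: [0.4855, 0.0178, 0.1747]
ee_rot: [0.687, 0.727, 0.0, 0.0]
ft_force: [-0.3, -0.3, 1.2]
grip_width: 0.849
grasp_force: 0.0
bottle 0.83 ztop 0.1206 rect [ 611.1 -390.2] [28.2 29.5] 0.6 circ [ 610.5 -390.1] 15.4
tin 0.56 ztop 0.1464 rect [647.1 305.6] [24.2 91.5] 86.9 circ [647.1 304.9] 46.1
row [-6.000e-03 -2.000e-03  2.105e+00] [0.001 0.001 0.005]
```

```bash
python3 -m pendant '[[0,0,1,0,0,0,0.7],[0,0,1.7,0,0,0,0.7],[0,0,2.05,0,0,0,0.7],[0,0,2.1,0,0,0,0.7],[0,0,2.1,0,0,0,0.7],[0,0,2.1,0,0,0,-1],[0,0,2.1,0,0,0,-1],[0,0,2.1,0,0,0,-1],[0,0,2.1,0,0,0,-1],[0,0,2.1,0,0,0,-1]]' 50
python3 -m pendant '[[0,0,-0.6,0,0,0,-1],[0,0,-1.4,0,0,0,-1],[0,0,-2,0,0,0,-1],[-0.6,-0.1,-2,0,0,0,-1],[-1.7,-0.2,-2,0,0,0,-1],[-2.8,-0.35,-2,0,0,0,-1],[-3.9,-0.5,-2,0,0,0,-1],[-5,-0.65,-2,0,0,0,-1],[-6.1,-0.8,-2,0,0,0,-1],[-7.2,-0.9,-2,0,0,0,-1]]'
python3 -m pendant '[[-0.8,-0.1,0,0,0,0,-1],[-1.4,-0.2,0.2,0,0,0,-1],[-1.43,-0.2,0.9,0,0,0,-1],[-1.43,-0.2,1.6,0,0,0,-1],[-1.43,-0.2,1.93,0,0,0,-1],[-1.43,-0.2,1.97,0,0,0,-1],[-1.43,-0.2,1.97,0,0,0,-1],[-1.43,-0.2,1.97,0,0,0,0.75],[-1.43,-0.2,1.97,0,0,0,0.75],[-1.43,-0.2,1.97,0,0,0,0.75]]'
python3 -c "
from h import *
go((.480,.1142,.2),85)"
```

```text
clock: 11.6
position: [0.486, 0.0177, 0.0705]
ee_rot: [0.687, 0.727, 0.0, 0.001]
ft_force: [-1.7, -0.1, 6.4]
grip_width: 0.67
grasp_force: 52.3
clock: 12.85
position: [0.46, -0.3461, 0.1697]
ee_rot: [0.687, 0.727, -0.0, 0.0]
ft_force: [0.2, 1.1, -3.2]
grip_width: 0.672
grasp_force: 55.2
clock: 14.1
position: [0.4549, -0.4164, 0.0712]
ee_rot: [0.687, 0.727, -0.0, 0.001]
ft_force: [-0.7, 0.2, -0.4]
grip_width: 0.874
grasp_force: 0.0
row [10.565  1.101 -2.583] [0.005 0.005 1.029]
```

```bash
python3 -m pendant '[[0,0,-0.9,0,0,0,0.75],[0,0,-1.8,0,0,0,0.75],[0.7,0.1,-2.4,0,0,0,0.75],[1.8,0.2,-2.6,0,0,0.1,0.75],[2.9,0.3,-2.6,0,0,0.2,0.75],[4,0.4,-2.6,0,0,0.3,0.75],[5.1,0.5,-2.6,0,0,0.4,0.75],[6.2,0.65,-2.6,0,0,0.6,0.5],[7.3,0.8,-2.6,0,0,0.8,0.5],[8.4,0.9,-2.6,0,0,1.03,0.5]]'
python3 -c "
from h import *
go((.4804,.1145,.2),85)"
```

```text
clock: 15.35
position: [0.4759, 0.0075, 0.2011]
ee_rot: [0.738, 0.675, 0.0, 0.001]
ft_force: [1.8, -0.5, -0.2]
grip_width: 0.753
grasp_force: 0.0
row [ 2.14  -0.099  0.02 ] [ 0.009  0.004 -0.008]
```

```bash
python3 -m pendant '[[0.6,0,0,0,0,0,0.5],[1.3,-0.05,0,0,0,0,0.5],[1.9,-0.1,0,0,0,0,0.5],[2.1,-0.1,0,0,0,0,0.5],[2.1,-0.1,0,0,0,0,0.5],[2.1,-0.1,0,0,0,0,0.5],[2.1,-0.1,0,0,0,0,0.5],[2.1,-0.1,0,0,0,0,0.5],[2.1,-0.1,0,0,0,0,0.5],[2.1,-0.1,0,0,0,0,0.5]]'
python3 look.py wrist carton,piston,tray pics/w2.png
python3 look.py top tin,bottle
python3 -c "
from h import *
go((.4804,.1145,.069),85)"
```

```text
clock: 16.6
position: [0.4801, 0.1107, 0.2006]
ee_rot: [0.737, 0.676, 0.0, 0.0]
ft_force: [0.4, 0.1, -0.1]
grip_width: 0.751
grasp_force: 0.0
drift mm [-0.  0. -0.]
carton 0.6 ztop 0.1048 rect [480.1 114.7] [67.  45.9] 85.0 circ [480.1 115.6] 38.7
piston 0.66 ztop 0.0493 rect [545.8 109.6] [32.5 33.3] 6.5 circ [545.6 109.4] 16.9
tray 0.86 ztop 0.0158 rect [519.6  21.7] [170.5 301.3] 3.2 circ [519.2  23.2] 170.7
tin 0.82 ztop 0.1068 rect [ 454.6 -415.6] [54.2 55. ] 70.3 circ [ 454.8 -415.2] 28.6
bottle 0.69 ztop 0.1206 rect [ 610.4 -389.9] [28.2 29.4] 88.6 circ [ 610.2 -390.8] 15.7
row [0.075 0.    2.632] [0. 0. 0.]
```

```bash
python3 -m pendant '[[0.08,0,1,0,0,0,0.5],[0.08,0,1.9,0,0,0,0.5],[0.08,0,2.5,0,0,0,0.5],[0.08,0,2.63,0,0,0,0.5],[0.08,0,2.63,0,0,0,0.5],[0.08,0,2.63,0,0,0,-1],[0.08,0,2.63,0,0,0,-1],[0.08,0,2.63,0,0,0,-1],[0.08,0,2.63,0,0,0,-1],[0.08,0,2.63,0,0,0,-1]]' 50
python3 -m pendant '[[0,0,-0.6,0,0,0,-1],[0,0,-1.4,0,0,0,-1],[0,0,-2,0,0,0,-1],[-0.7,0.15,-2,0,0,0,-1],[-1.8,0.35,-2,0,0,0,-1],[-2.9,0.55,-2,0,0,0,-1],[-4,0.75,-2,0,0,0,-1],[-5.1,0.95,-2,0,0,0,-1],[-6.2,1.15,-2,0,0,0,-1],[-7.3,1.3,-2,0,0,0,-1]]'
python3 -m pendant '[[-0.8,0.15,0,0,0,0,-1],[-1.45,0.29,0.2,0,0,0,-1],[-1.49,0.29,0.9,0,0,0,-1],[-1.49,0.29,1.6,0,0,0,-1],[-1.49,0.29,1.93,0,0,0,-1],[-1.49,0.29,1.97,0,0,0,-1],[-1.49,0.29,1.97,0,0,0,-1],[-1.49,0.29,1.97,0,0,0,0.6],[-1.49,0.29,1.97,0,0,0,0.6],[-1.49,0.29,1.97,0,0,0,0.6]]'
python3 -c "
from h import *
go((.5458,.1095,.17),93.2)"
```

```text
clock: 18.2
position: [0.4813, 0.115, 0.0706]
ee_rot: [0.737, 0.676, 0.001, 0.001]
ft_force: [-1.9, -0.8, 8.3]
grip_width: 0.533
grasp_force: 52.3
clock: 19.45
position: [0.5131, -0.2564, 0.1695]
ee_rot: [0.737, 0.676, -0.0, 0.0]
ft_force: [0.7, -0.7, -4.2]
grip_width: 0.533
grasp_force: 53.2
clock: 20.7
position: [0.5215, -0.3302, 0.0712]
ee_rot: [0.737, 0.676, 0.0, 0.0]
ft_force: [-0.1, -0.1, -0.1]
grip_width: 0.798
grasp_force: 0.0
row [ 8.802 -0.282 -1.982] [ 0.005  0.004 -1.026]
```

```bash
python3 -m pendant '[[0,0,-0.9,0,0,0,0.6],[0,0,-1.8,0,0,0,0.6],[0.7,0,-2,0,0,0,0.5],[1.8,-0.05,-2,0,0,0,0.4],[2.9,-0.1,-2,0,0,0,0.4],[4,-0.15,-2,0,0,0,0.4],[5.1,-0.2,-2,0,0,0,0.3],[6.2,-0.2,-2,0,0,0,0.3],[7.3,-0.25,-2,0,0,0,0.3],[8.3,-0.28,-2,0,0,0,0.3]]'
python3 -m pendant '[[0.5,0,0,0,0,0,0.3],[0.5,0,0,0,0,0,0.3],[0.5,0,0,0,0,0,0.3],[0.5,0,0,0,0,0,0.3],[0.5,0,0,0,0,0,0.3],[0.5,0,0,0,0,0,0.3],[0.5,0,0,0,0,0,0.3],[0.5,0,0,0,0,0,0.3],[0.5,0,0,0,0,0,0.3],[0.5,0,0,0,0,0,0.3]]'
python3 look.py wrist piston,tray,bearing pics/w3.png
python3 look.py top carton,tin,bottle pics/t3.png
python3 -c "
from h import *
go((.5458,.1095,.031),85)"
```

```text
clock: 21.95
position: [0.5435, 0.0866, 0.1711]
ee_rot: [0.737, 0.676, 0.0, 0.0]
ft_force: [1.2, -0.6, -0.5]
grip_width: 0.651
grasp_force: 0.0
clock: 23.2
position: [0.5457, 0.1095, 0.1706]
ee_rot: [0.737, 0.676, 0.0, 0.0]
ft_force: [0.4, -0.5, 0.7]
grip_width: 0.65
grasp_force: 0.0
drift mm [ 0. -0.  0.]
piston 0.79 ztop 0.0492 rect [546.  110.1] [32.  32.2] 10.1 circ [546.1 109.7] 16.8
tray 0.97 ztop 0.0155 rect [519.3  22.2] [170.4 299.9] 3.2 circ [519.8  26.9] 167.4
bearing 0.81 ztop 0.0188 rect [547.9  23.9] [41.8 41.8] 49.6 circ [548.5  23.4] 21.8
carton 0.73 ztop 0.1068 rect [ 521.7 -330.4] [67.7 46.1] 84.7 circ [ 522.2 -329.2] 38.2
tin 0.87 ztop 0.1068 rect [ 455.1 -416. ] [54.8 55.7] 40.8 circ [ 455.3 -415.8] 28.6
bottle 0.84 ztop 0.1208 rect [ 610.9 -390.1] [27.7 29. ] 2.2 circ [ 611.7 -390.6] 16.1
row [0.    0.003 2.792] [-0.     0.    -0.001]
```

View pics/w3.png

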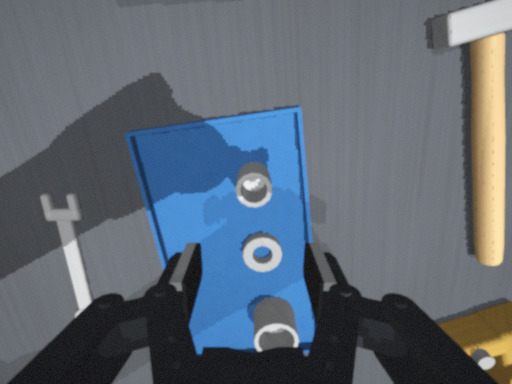

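View pics/t3.png

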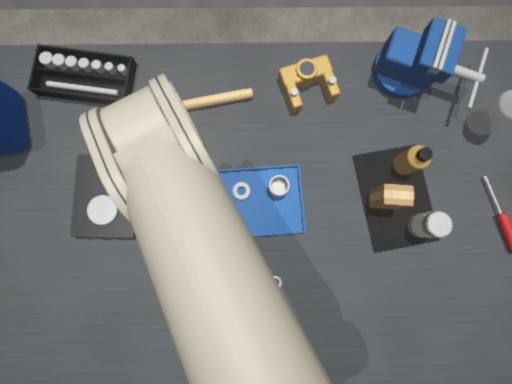

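The piston is at (254,187) in the wrist view, as measured. In the top view the bottle, tin and carton all stand on the mat. Now I'll grasp the piston and carry it above the disc.

```bash
python3 -m pendant '[[0,0,1,0,0,0,0.3],[0,0,1.9,0,0,0,0.3],[0,0,2.6,0,0,0,0.3],[0,0,2.75,0,0,0,0.3],[0,0,2.75,0,0,0,0.3],[0,0,2.75,0,0,0,-1],[0,0,2.75,0,0,0,-1],[0,0,2.75,0,0,0,-1],[0,0,2.75,0,0,0,-1],[0,0,2.75,0,0,0,-1]]' 40
python3 -m pendant '[[0,0,-0.6,0,0,0,-1],[0,0,-1.5,0,0,0,-1],[0,0,-2.4,0,0,0,-1],[0.5,-0.1,-2.6,0,0,0,-1],[1.5,-0.4,-2.6,0,0,0,-1],[2.5,-0.6,-2.6,0,0,0,-1],[3.4,-0.85,-2.6,0,0,0,-1],[3.7,-0.95,-2.6,0,0,0,-1],[3.7,-0.95,-2.6,0,0,0,-1],[3.7,-0.95,-2.6,0,0,0,-1]]'
python3 - <<'E'
from h import *
import look
c=manip.get_calibration("wrist"); im,d=manip.camera("wrist"); cv2.imwrite("pics/w4.png",im[...,::-1])
P,u,v=pts("wrist",d); a=P[(np.abs(P[:,2]-.04)<.004)&(np.hypot(P[:,0]-.506,P[:,1]-.352)<.05)]
q=(a[:,:2]*1000).astype(np.float32); print(len(q),a[:,2].mean(),cv2.minEnclosingCircle(q),cv2.minAreaRect(q))
print(manip.tip_of("anvil","wrist")[:1],proj("wrist",[[.506,.352,.04]]))
o=manip.get_obs();print(o["position"],o["grip_width"]); go((.5058,.3522,.070),85)
E
```

```text
clock: 24.85
position: [0.5468, 0.1097, 0.0348]
ee_rot: [0.737, 0.675, 0.001, 0.001]
ft_force: [-0.7, -0.9, 7.6]
grip_width: 0.376
grasp_force: 39.9
clock: 26.1
position: [0.5154, 0.2961, 0.1631]
ee_rot: [0.738, 0.675, -0.0, 0.001]
ft_force: [0.8, -0.4, -1.5]
grip_width: 0.373
grasp_force: 40.4
5324 0.03961346584852449 ((505.6069641113281, 352.2933349609375), 34.90048599243164) ((505.9488525390625, 352.2570495605469), (68.44837188720703, 68.7550048828125), 83.14704132080078)
[{'pixel': [232.6, 129.3], 'p': 0.8}] [[236.40396815 128.41105152]]
[0.51539844 0.29606262 0.16304523] 0.37431265053586454
row [ 1.103 -0.293  1.86 ] [ 0.003  0.007 -0.019]
```

View pics/w4.png

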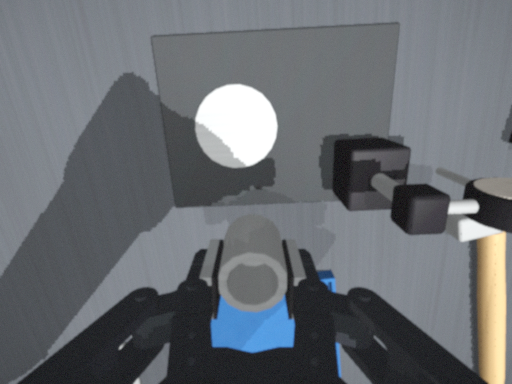

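The disc is at (236,126), its measured centre is (505.8, 352.3) mm at z 39.6 mm, and the gauge is clear on the far side. Placing the piston.

```bash
python3 -m pendant '[[0.5,-0.15,0,0,0,0,-1],[1.1,-0.3,0.1,0,0,0,-1],[1.1,-0.3,0.7,0,0,0,-1],[1.1,-0.3,1.3,0,0,0,-1],[1.1,-0.3,1.7,0,0,0,-1],[1.1,-0.3,1.8,0,0,0,-1],[1.1,-0.3,1.84,0,0,0,-1],[1.1,-0.3,1.84,0,0,0,-1],[1.1,-0.3,1.84,0,0,0,-1],[1.1,-0.3,1.84,0,0,0,-1]]'
python3 -m pendant '[[0,0,0,0,0,0,0.2],[0,0,0,0,0,0,0.2],[0,0,0,0,0,0,0.2],[0,0,-0.3,0,0,0,0.2],[0,0,-0.9,0,0,0,0.2],[0,0,-1.7,0,0,0,0.2],[-0.5,0,-2.4,0,0,0,0.2],[-1.2,0,-2.6,0,0,0,0.2],[-1.2,0,-2.6,0,0,0,0.2],[-1.2,0,-2.6,0,0,0,0.2]]'
python3 - <<'E'
from h import *
import look
look.see("wrist",["piston"],"pics/w5.png"); go((.5217,-.3304,.2),85)
E
```

```text
clock: 27.45
position: [0.5045, 0.3542, 0.0715]
ee_rot: [0.737, 0.676, 0.0, 0.0]
ft_force: [-0.3, 0.6, -1.6]
grip_width: 0.371
grasp_force: 40.3
clock: 28.7
position: [0.499, 0.2947, 0.2017]
ee_rot: [0.737, 0.676, 0.0, 0.0]
ft_force: [-0.3, 0.4, -0.6]
grip_width: 0.601
grasp_force: 0.0
drift mm [-0.2  0.4 -0.4]
piston 0.67 ztop 0.0847 rect [503.3 354.7] [32.4 31.2] 39.2 circ [503.2 354.6] 16.4
row [-12.427   1.533   0.017] [-0.003 -0.003  0.009]
```

View pics/w5.png

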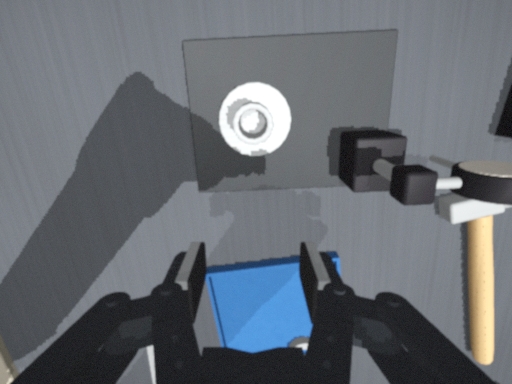

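The piston stands upright on the disc at (254,121), but it is about 3.4 mm off centre. I'll regrip it and shift it by (+2.5, -2.3) mm.

```bash
python3 -m pendant '[[0.7,0,0.2,0,0,0,0.2],[1.2,0,0.5,0,0,0,0.2],[1.2,0,1,0,0,0,0.2],[1.2,0,1.8,0,0,0,0.2],[1.2,0,2.5,0,0,0,0.2],[1.2,0,2.62,0,0,0,0.2],[1.2,0,2.62,0,0,0,0.2],[1.2,0,2.62,0,0,0,-1],[1.2,0,2.62,0,0,0,-1],[1.2,0,2.62,0,0,0,-1]]' 40
python3 -m pendant '[[0,0,-0.1,0,0,0,-1],[0,0,-0.2,0,0,0,-1],[-0.04,0.054,-0.2,0,0,0,-1],[-0.04,0.054,-0.2,0,0,0,-1],[-0.04,0.054,-0.1,0,0,0,-1],[-0.04,0.054,-0.02,0,0,0,-1],[-0.04,0.054,-0.02,0,0,0,-1],[-0.04,0.054,-0.02,0,0,0,0.2],[-0.04,0.054,-0.02,0,0,0,0.2],[-0.04,0.054,-0.02,0,0,0,0.2]]'
python3 -m pendant '[[-0.04,0,-0.3,0,0,0,0.2],[-0.04,0,-1,0,0,0,0.2],[-0.04,0,-1.9,0,0,0,0.2],[-0.6,0,-2.6,0,0,0,0.2],[-1.2,0,-2.6,0,0,0,0.2],[-1.2,0,-2.6,0,0,0,0.2],[-1.2,0,-2.6,0,0,0,0.2],[-1.2,0,-2.6,0,0,0,0.2],[-1.2,0,-2.6,0,0,0,0.2],[-1.2,0,-2.6,0,0,0,0.2]]'
python3 - <<'E'
from h import *
import look
look.see("wrist",["piston"],"pics/w6.png"); go((.5217,-.3304,.2),85)
E
```

```text
clock: 30.05
position: [0.5051, 0.3549, 0.0718]
ee_rot: [0.737, 0.676, 0.001, 0.0]
ft_force: [-0.1, 0.0, 7.3]
grip_width: 0.374
grasp_force: 40.8
clock: 31.3
position: [0.5068, 0.3518, 0.0708]
ee_rot: [0.737, 0.676, -0.0, -0.0]
ft_force: [-0.7, -0.1, 0.5]
grip_width: 0.598
grasp_force: 0.0
clock: 32.55
position: [0.5015, 0.2924, 0.2009]
ee_rot: [0.737, 0.676, -0.0, -0.0]
ft_force: [0.1, 0.1, 0.7]
grip_width: 0.605
grasp_force: 0.0
drift mm [ 0.1 -0.1  0. ]
piston 0.69 ztop 0.0854 rect [505.7 351. ] [32.4 32.3] 86.4 circ [505.7 350.3] 16.9
row [-12.371   1.484   0.02 ] [-0.001 -0.     0.002]
```

Piston now reads about 1 mm from the centre. Next, the return of the carton.

```bash
python3 -m pendant '[[-1,0.1,0,0,0,0,0.5],[-2.1,0.25,0,0,0,0,0.5],[-3.2,0.4,0,0,0,0,0.5],[-4.3,0.5,0,0,0,0,0.5],[-5.4,0.65,0,0,0,0,0.5],[-6.5,0.8,0,0,0,0,0.5],[-7.6,0.9,0,0,0,0,0.5],[-8.7,1.05,0,0,0,0,0.5],[-9.8,1.2,0,0,0,0,0.5],[-10.9,1.3,0,0,0,0,0.5]]'
python3 -m pendant '[[-0.9,0.1,0,0,0,0,0.5],[-1.47,0.18,0,0,0,0,0.5],[-1.47,0.18,0,0,0,0,0.5],[-1.47,0.18,0,0,0,0,0.5],[-1.47,0.18,0,0,0,0,0.5],[-1.47,0.18,0,0,0,0,0.5],[-1.47,0.18,0,0,0,0,0.5],[-1.47,0.18,0,0,0,0,0.5],[-1.47,0.18,0,0,0,0,0.5],[-1.47,0.18,0,0,0,0,0.5]]'
python3 - <<'E'
from h import *
import look
look.see("wrist",["carton","tin","bottle"],"pics/w7.png"); go((.5217,-.3304,.069),85)
E
```

```text
clock: 33.9
position: [0.5189, -0.2583, 0.2013]
ee_rot: [0.737, 0.676, 0.0, 0.0]
ft_force: [0.6, -0.4, 0.9]
grip_width: 0.747
grasp_force: 0.0
clock: 35.15
position: [0.5214, -0.3306, 0.2011]
ee_rot: [0.737, 0.676, -0.0, 0.0]
ft_force: [-0.2, -0.4, 0.1]
grip_width: 0.749
grasp_force: 0.0
drift mm [ 0. -0. -0.]
carton 0.61 ztop 0.1047 rect [ 520.9 -330.1] [66.5 46. ] 84.6 circ [ 520.7 -330.2] 39.3
tin 0.95 ztop 0.1044 rect [ 467.2 -420. ] [55.5 29.7] 70.3 circ [ 457.7 -416.7] 27.8
bottle 0.87 ztop 0.1192 rect [ 610.7 -390.2] [27.4 29.9] 29.8 circ [ 609.3 -391.4] 15.9
row [0.004 0.005 2.643] [ 0.001  0.001 -0.   ]
```

```bash
python3 -m pendant '[[0,0,1,0,0,0,0.5],[0,0,1.9,0,0,0,0.5],[0,0,2.5,0,0,0,0.5],[0,0,2.64,0,0,0,0.5],[0,0,2.64,0,0,0,0.5],[0,0,2.64,0,0,0,-1],[0,0,2.64,0,0,0,-1],[0,0,2.64,0,0,0,-1],[0,0,2.64,0,0,0,-1],[0,0,2.64,0,0,0,-1]]' 50
python3 -m pendant '[[0,0,-0.6,0,0,0,-1],[0,0,-1.4,0,0,0,-1],[0,0,-2,0,0,0,-1],[0.7,-0.15,-2,0,0,0,-1],[1.8,-0.35,-2,0,0,0,-1],[2.9,-0.55,-2,0,0,0,-1],[4,-0.75,-2,0,0,0,-1],[5.1,-0.95,-2,0,0,0,-1],[6.2,-1.15,-2,0,0,0,-1],[7.3,-1.35,-2,0,0,0,-1]]'
python3 -m pendant '[[0.8,-0.14,0,0,0,0,-1],[1.4,-0.24,0,0,0,0,-1],[1.49,-0.24,0.3,0,0,0,-1],[1.49,-0.24,0.9,0,0,0,-1],[1.49,-0.24,1.5,0,0,0,-1],[1.49,-0.24,1.8,0,0,0,-1],[1.49,-0.24,1.97,0,0,0,-1],[1.49,-0.24,1.97,0,0,0,-1],[1.49,-0.24,1.97,0,0,0,-1],[1.49,-0.24,1.97,0,0,0,-1]]'
python3 -m pendant '[[0,0,0,0,0,0,0.5],[0,0,0,0,0,0,0.5],[0,0,0,0,0,0,0.5],[0,0,-0.3,0,0,0,0.5],[0,0,-1.2,0,0,0,0.5],[0,0,-2.2,0,0,0,0.5],[0,0,-2.6,0,0,0,0.5],[0,0,-2.6,0,0,0,0.5],[0,0,-2.6,0,0,0,0.5],[0,0,-2.6,0,0,0,0.5]]'
python3 - <<'E'
from h import *
import look
look.see("wrist",["carton","bearing"],"pics/w8.png"); go((.4549,-.4162,.2),93.2)
E
```

```text
clock: 36.6
position: [0.5222, -0.331, 0.0709]
ee_rot: [0.737, 0.676, 0.0, 0.001]
ft_force: [-1.6, 1.5, 7.7]
grip_width: 0.535
grasp_force: 52.1
clock: 37.85
position: [0.4854, 0.0405, 0.1694]
ee_rot: [0.737, 0.676, -0.0, 0.001]
ft_force: [2.2, 0.0, -4.1]
grip_width: 0.532
grasp_force: 52.9
clock: 39.1
position: [0.4808, 0.1141, 0.0709]
ee_rot: [0.737, 0.675, 0.0, 0.0]
ft_force: [0.4, -0.3, -3.5]
grip_width: 0.536
grasp_force: 52.8
clock: 40.35
position: [0.48, 0.1141, 0.1997]
ee_rot: [0.737, 0.676, -0.001, -0.001]
ft_force: [0.4, 0.7, 0.5]
grip_width: 0.748
grasp_force: 0.0
drift mm [0.1 0.  0.1]
carton 0.57 ztop 0.1049 rect [479.6 114.4] [67.2 46.1] 85.0 circ [479.4 114.7] 39.4
bearing 0.64 ztop 0.0192 rect [547.7  25.4] [42.9 37.9] 18.8 circ [548.3  23.3] 21.9
row [-10.612   0.418   0.   ] [-0.008 -0.    -1.024]
```

```bash
python3 -m pendant '[[-1,0.05,0,0,0,0,0.7],[-2.1,0.1,0,0,0,-0.2,0.7],[-3.2,0.1,0,0,0,-0.4,0.7],[-4.3,0.15,0,0,0,-0.6,0.7],[-5.4,0.2,0,0,0,-0.8,0.7],[-6.5,0.25,0,0,0,-1.02,0.7],[-7.6,0.3,0,0,0,-1.02,0.7],[-8.7,0.35,0,0,0,-1.02,0.7],[-9.8,0.4,0,0,0,-1.02,0.7],[-10.6,0.42,0,0,0,-1.02,0.7]]'
python3 -m pendant '[[0,0,0,0,0,0,0.7],[0,0,0,0,0,0,0.7],[0,0,0,0,0,0,0.7],[0,0,0,0,0,0,0.7],[0,0,0,0,0,0,0.7],[0,0,0,0,0,0,0.7],[0,0,0,0,0,0,0.7],[0,0,0,0,0,0,0.7],[0,0,0,0,0,0,0.7],[0,0,0,0,0,0,0.7]]'
python3 - <<'E'
from h import *
import look
look.see("wrist",["tin","bottle"]); go((.4549,-.4162,.069),93.2)
E
```

```text
clock: 41.75
position: [0.4543, -0.4181, 0.1998]
ee_rot: [0.688, 0.726, -0.0, -0.0]
ft_force: [0.9, 1.2, 0.7]
grip_width: 0.848
grasp_force: 0.0
clock: 43.0
position: [0.4552, -0.4156, 0.2006]
ee_rot: [0.687, 0.726, -0.0, -0.0]
ft_force: [-0.2, -0.0, -0.0]
grip_width: 0.853
grasp_force: 0.0
drift mm [0. 0. 0.]
tin 0.68 ztop 0.1046 rect [ 454.4 -415.9] [55.3 56.6] 76.0 circ [ 454.  -416.6] 28.7
bottle 0.71 ztop 0.1191 rect [ 609.6 -391.4] [30.  31.3] 64.9 circ [ 609.9 -391.4] 16.3
row [-0.012 -0.007  2.632] [-0.     0.    -0.005]
```

```bash
python3 -m pendant '[[0,0,1,0,0,0,0.7],[0,0,1.9,0,0,0,0.7],[0,0,2.5,0,0,0,0.7],[0,0,2.63,0,0,0,0.7],[0,0,2.63,0,0,0,0.7],[0,0,2.63,0,0,0,-1],[0,0,2.63,0,0,0,-1],[0,0,2.63,0,0,0,-1],[0,0,2.63,0,0,0,-1],[0,0,2.63,0,0,0,-1]]' 50
python3 -m pendant '[[0,0,-0.6,0,0,0,-1],[0,0,-1.4,0,0,0,-1],[0,0,-2,0,0,0,-1],[0.7,0.1,-2,0,0,0,-1],[1.8,0.25,-2,0,0,0,-1],[2.9,0.4,-2,0,0,0,-1],[4,0.5,-2,0,0,0,-1],[5.1,0.65,-2,0,0,0,-1],[6.2,0.8,-2,0,0,0,-1],[7.3,0.95,-2,0,0,0,-1]]'
python3 -m pendant '[[0.8,0.1,0,0,0,0,-1],[1.32,0.15,0,0,0,0,-1],[1.32,0.15,0.3,0,0,0,-1],[1.32,0.15,0.9,0,0,0,-1],[1.32,0.15,1.5,0,0,0,-1],[1.32,0.15,1.8,0,0,0,-1],[1.32,0.15,1.97,0,0,0,-1],[1.32,0.15,1.97,0,0,0,-1],[1.32,0.15,1.97,0,0,0,-1],[1.32,0.15,1.97,0,0,0,-1]]'
python3 -m pendant '[[0,0,0,0,0,0,0.7],[0,0,0,0,0,0,0.7],[0,0,0,0,0,0,0.7],[0,0,-0.3,0,0,0,0.7],[0,0,-1.2,0,0,0,0.7],[0,0,-2.2,0,0,0,0.7],[0,0,-2.6,0,0,0,0.7],[0,0,-2.6,0,0,0,0.7],[0,0,-2.6,0,0,0,0.7],[0,0,-2.6,0,0,0,0.7]]'
python3 - <<'E'
from h import *
import look
look.see("wrist",["tin","carton","bearing"]); go((.611,-.3908,.2),93.2)
E
```

```text
clock: 44.4
position: [0.4559, -0.4163, 0.071]
ee_rot: [0.687, 0.726, -0.0, 0.001]
ft_force: [-2.2, 1.2, 6.5]
grip_width: 0.669
grasp_force: 52.6
clock: 45.65
position: [0.4824, -0.0468, 0.1696]
ee_rot: [0.687, 0.726, -0.0, 0.001]
ft_force: [-0.2, 0.0, -3.2]
grip_width: 0.671
grasp_force: 54.9
clock: 46.9
position: [0.4868, 0.0176, 0.0709]
ee_rot: [0.687, 0.726, 0.0, 0.0]
ft_force: [-0.4, -0.5, -3.7]
grip_width: 0.669
grasp_force: 54.3
clock: 48.15
position: [0.4859, 0.0178, 0.1997]
ee_rot: [0.687, 0.726, -0.0, -0.001]
ft_force: [-0.7, -0.3, 0.7]
grip_width: 0.848
grasp_force: 0.0
drift mm [0.1 0.  0.1]
tin 0.76 ztop 0.1048 rect [485.6  17.2] [57.2 55.6] 73.5 circ [485.9  17.2] 28.8
carton 0.84 ztop 0.1051 rect [479.8 114.6] [66.6 46.1] 84.9 circ [479.9 114.4] 39.4
bearing 0.81 ztop 0.0192 rect [548.4  23.3] [42.1 42.5] 2.8 circ [548.5  22.8] 22.0
row [-8.299e+00  2.041e+00 -1.000e-03] [-0.006 -0.002 -0.004]
```

```bash
python3 -m pendant '[[-1,0.25,0,0,0,0,0.7],[-2,0.5,0,0,0,0,0.7],[-3.1,0.75,0,0,0,0,0.7],[-4.2,1.05,0,0,0,0,0.7],[-5.3,1.3,0,0,0,0,0.7],[-6.4,1.6,0,0,0,0,0.7],[-7.5,1.85,0,0,0,0,0.7],[-8.3,2.05,0,0,0,0,0.7],[-8.3,2.05,0,0,0,0,0.7],[-8.3,2.05,0,0,0,0,0.7]]'
python3 - <<'E'
from h import *
import look
look.see("wrist",["bottle"]); go((.611,-.3908,.0725),93.2)
E
```

```text
clock: 49.6
position: [0.6118, -0.3899, 0.2]
ee_rot: [0.687, 0.727, 0.0, -0.001]
ft_force: [-0.0, -0.2, -0.3]
grip_width: 0.851
grasp_force: 0.0
drift mm [0.  0.5 0.4]
row [-0.029 -0.021  2.566] [ 0.001 -0.004  0.008]
```

```bash
python3 -m pendant '[[-0.02,-0.02,1,0,0,0,0.7],[-0.02,-0.02,1.9,0,0,0,0.7],[-0.02,-0.02,2.4,0,0,0,0.7],[-0.02,-0.02,2.56,0,0,0,0.7],[-0.02,-0.02,2.56,0,0,0,0.7],[-0.02,-0.02,2.56,0,0,0,-1],[-0.02,-0.02,2.56,0,0,0,-1],[-0.02,-0.02,2.56,0,0,0,-1],[-0.02,-0.02,2.56,0,0,0,-1],[-0.02,-0.02,2.56,0,0,0,-1]]' 50
python3 -m pendant '[[0,0,-0.6,0,0,0,-1],[0,0,-1.4,0,0,0,-1],[0,0,-2,0,0,0,-1],[0.6,-0.2,-2,0,0,0,-1],[1.6,-0.5,-2,0,0,0,-1],[2.6,-0.8,-2,0,0,0,-1],[3.6,-1.1,-2,0,0,0,-1],[4.6,-1.45,-2,0,0,0,-1],[5.6,-1.75,-2,0,0,0,-1],[6.4,-2,-2,0,0,0,-1]]'
python3 -m pendant '[[0.2,-0.07,0,0,0,0,-1],[0.2,-0.07,0,0,0,0,-1],[0.2,-0.07,0.3,0,0,0,-1],[0.2,-0.07,0.9,0,0,0,-1],[0.2,-0.07,1.5,0,0,0,-1],[0.2,-0.07,1.8,0,0,0,-1],[0.2,-0.07,1.97,0,0,0,-1],[0.2,-0.07,1.97,0,0,0,-1],[0.2,-0.07,1.97,0,0,0,-1],[0.2,-0.07,1.97,0,0,0,-1]]'
python3 -m pendant '[[0,0,0,0,0,0,0.7],[0,0,0,0,0,0,0.7],[0,0,0,0,0,0,0.7],[0,0,-0.3,0,0,0,0.7],[0,0,-1.2,0,0,0,0.7],[0,0,-2.2,0,0,0,0.7],[0,0,-3,0,0,0,0.7],[-0.5,0,-3.5,0,0,0,0.7],[-1,0,-3.5,0,0,0,0.7],[-2,0,-3.5,0,0,0,0.7]]'
python3 - <<'E'
from h import *
import look
look.see("wrist",["bottle","big_piston","bearing"])
E
```

```text
clock: 50.95
position: [0.6115, -0.3924, 0.075]
ee_rot: [0.687, 0.726, 0.0, 0.001]
ft_force: [-1.6, 0.7, 6.4]
grip_width: 0.638
grasp_force: 53.3
clock: 52.2
position: [0.4925, -0.0759, 0.1732]
ee_rot: [0.687, 0.727, -0.0, 0.001]
ft_force: [0.8, 0.6, -2.2]
grip_width: 0.636
grasp_force: 53.8
clock: 53.45
position: [0.4898, -0.0685, 0.0748]
ee_rot: [0.687, 0.726, 0.0, 0.001]
ft_force: [-2.6, -0.4, 6.2]
grip_width: 0.638
grasp_force: 54.6
clock: 54.7
position: [0.4953, -0.1672, 0.2511]
ee_rot: [0.686, 0.728, 0.0, 0.001]
ft_force: [0.7, -0.6, -0.5]
grip_width: 0.848
grasp_force: 0.0
drift mm [-0.3 -8.8 -1.2]
bottle 0.93 ztop 0.118 rect [487.8 -74.5] [29.9 29.2] 2.7 circ [487.7 -74.4] 15.3
big_piston 0.98 ztop 0.0479 rect [554.5 -72.6] [48.8 48.8] 50.1 circ [554.8 -72.4] 24.8
bearing 0.84 ztop 0.0174 rect [549.    5.9] [37.8 12.1] 3.2 circ [548.6  11.4] 18.9
```

```bash
python3 -m pendant '[[-1,0,-0.3,0,0,0,0.7],[-2,0,-0.6,0,0,0,0.7],[-3,0,-0.6,0,0,0,0.7],[-4,0,-0.6,0,0,0,0.7],[-5,0,-0.6,0,0,0,0.7],[-5.5,0,-0.6,0,0,0,0.7],[-5.5,0,-0.6,0,0,0,0.7],[-5.5,0,-0.6,0,0,0,0.7],[-5.5,0,-0.6,0,0,0,0.7],[-5.5,0,-0.6,0,0,0,0.7]]'
python3 look.py top bottle,tin,carton,piston,big_piston,bearing,tray pics/t9.png
```

```text
clock: 56.15
position: [0.5101, -0.4417, 0.2796]
ee_rot: [0.687, 0.727, -0.0, 0.0]
ft_force: [-0.0, -0.1, -0.2]
grip_width: 0.849
grasp_force: 0.0
bottle 0.65 ztop 0.1212 rect [489.2 -67.3] [28.4 28.2] 89.7 circ [489.1 -67.8] 15.2
tin 0.95 ztop 0.107 rect [486.3  17.1] [52.  54.9] 50.2 circ [485.9  17.5] 28.1
carton 0.81 ztop 0.107 rect [480.3 114.4] [66.2 45.5] 84.5 circ [480.2 114. ] 37.7
piston 0.55 ztop 0.0865 rect [506.4 350.3] [31.5 29.4] 89.5 circ [506.5 349.9] 17.1
big_piston 0.94 ztop 0.0512 rect [556.4 -67. ] [43.2 46. ] 88.7 circ [555.7 -67.6] 24.1
bearing 0.57 ztop 0.0209 rect [549.5  22.9] [40.7 38.6] 43.8 circ [549.2  23. ] 21.2
tray 0.65 ztop 0.0168 rect [520.2  23. ] [170.  300.3] 3.2 circ [521.   23.5] 168.3
```

View pics/t9.png

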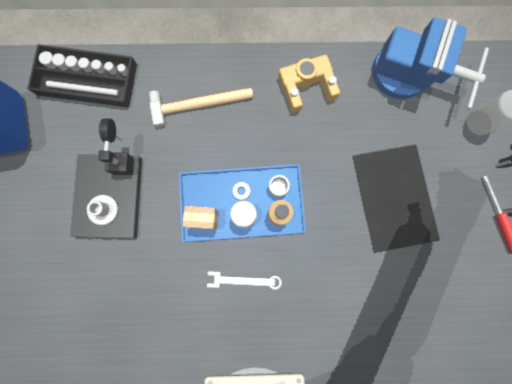

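The final top view shows the carton (199,217), tin (243,214) and bottle (281,212) back within about 1 mm of where they started. The piston (95,208) stands on the disc about 2 mm off centre, and the larger piston and bearing ring have not moved.

```bash
python3 -c "
from workcell import manip
print(manip.hand_in())"
```

```text
the job is handed in; nothing more can be done
None
```

The job is done and handed in at about 56 s: the small piston stands upright on the disc about 2 mm off its centre, the bottle, tin and carton are back upright within about 1 mm of where they stood, the larger piston and bearing ring were left in place, and nothing was knocked over.

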